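# Lay a gauge head down in its tilting cradle

### The job

The vacuum gauge head has to lie on its side so that its sealing flange faces us for inspection, and a knock would break its filament. Slide it, standing upright, back between the two white pads of the tilting cradle until it rests against both, then push its upper part over and let it and the cradle go down gently until the cradle lies flat on its stops with the gauge in it. Only push with the fingertips from outside - never take the gauge between the fingers or lift it - leave the clamp, ring and cap beside it alone, and move clear at the end.

Things in the scene. Friction and masses are not known exactly. Their poses are not given: they have to be found in the camera images.
- ion_gauge: vacuum gauge head, round, 127 mm tall, 0.25 to 0.5 kg, standing in front of the cradle. Steel foot 55 mm in diameter (0 to 4 mm up, then tapering), steel neck 41 mm in diameter from 10 to 27 mm, body 48 mm in diameter from 30 to 112 mm (steel below, grey above), black connector on top. Origin: centre of the underside; z along its axis to the connector. Pushed low it slides, pushed high it tips
- gauge_middle (a point): point on the gauge's axis, 60 mm above its underside (the centre of mass lies 66 mm up); standing free, the gauge falls over when tipped beyond about 22 degrees
- tilt_base: fixed aluminium base of the cradle. Origin on the bench under the middle of the hinge axis; z up; x points away from the gauge, the way it is tipped. Hinge axis along y, 9 mm up. Bearing cheeks 19 mm high at y = +-40 to +-48 mm, x = -15 to 15 mm; black damper drum out to y = -65 mm. Base plate 3 mm thick, 104 mm wide, x = 3 to 124 mm, behind the gauge's place
- tilt_cradle (a joint): hinge angle of the cradle: 0 upright (start), 1.57 flat on its rubber stops. A spring (0.03 N m upright, 0.12 N m flat) raises it when empty; the gauge outweighs it once pushed 35 to 45 degrees over, and a damper (0.15 N m s/rad) then lets both sink by themselves in 1 to 5 s. Pushing the seated gauge below 3 N, at most 25 mm above the bench, does not swing it
- cradle_seat (a point): where the centre of the gauge's underside belongs; moves with the cradle, a 58 mm wide plate with two white pads in a right-angled V that touch the gauge's body 33 to 107 mm above its underside. Cradle upright: on the bench, 27.5 mm to -x of the hinge axis, axes as the base's. Cradle flat: 9 mm to -x of the hinge axis, 36.5 mm above the bench, z along the base's x
- flange_clamp: steel ring clamp with a brass wing screw, 60 x 84 x 16 mm, lying loose to the right of the work (seen from the robot); origin at the centre of its underside
- centring_ring: black O-ring on a steel centring ring, 43 mm in diameter, 8 mm high, lying loose to the left of the work; origin at the centre of its underside
- flange_cap: steel blank flange (port cap), 55 mm in diameter, 17 mm high, lying loose to the left of the work; origin at the centre of its underside

How it is judged:
On the way:
1. the gauge stands upright at its place in the upright cradle, against both pads (x of ion_gauge in the frame of cradle_seat above -0.006 m and y of ion_gauge in the frame of cradle_seat between -0.005 and 0.005 m and angle between ion_gauge's own z axis and vertical below 0.12 rad and value of joint tilt_cradle below 0.12 rad), for 0.2 s.
At the end, for the whole second after the job is handed in: the cradle is flat on its stops (above 1.50 rad); the gauge lies at rest in it, axis within 0.09 rad of the cradle's and level within 0.12 rad, underside centre within 6 mm of the seat point across and in height and 20 mm along; clamp, ring and cap moved under 15 mm (value of joint tilt_cradle above 1.5 rad and angle between the z axis of ion_gauge and the z axis of cradle_seat, either way round below 0.09 rad and angle between ion_gauge's own z axis and vertical between 1.45 and 1.69 rad and x of ion_gauge in the frame of cradle_seat between -0.006 and 0.006 m and y of ion_gauge in the frame of cradle_seat between -0.006 and 0.006 m and z of ion_gauge in the frame of cradle_seat between -0.02 and 0.02 m and linear speed of ion_gauge below 0.02 m/s and distance of each of flange_clamp, centring_ring, flange_cap from where it was at the start of the episode below 0.015 m); the robot touches nothing.
It fails at once if the gauge is lifted (height (world z) of gauge_middle above 0.088 m or (angle between ion_gauge's own z axis and vertical below 0.2 rad and height (world z) of ion_gauge above 0.014 m)).
It fails at once if the gauge is taken between the fingers (the point between the finger pads comes within about 10 mm of its axis) (x of the grasp point in the frame of ion_gauge between -0.009 and 0.009 m and y of the grasp point in the frame of ion_gauge between -0.009 and 0.009 m and z of the grasp point in the frame of ion_gauge between 0 and 0.125 m).
It fails at once if the cradle is swung down faster than 2.5 rad/s, or the gauge falls or rolls (turns faster than 4 rad/s) (velocity of joint tilt_cradle above 2.5 rad/s or angular speed of ion_gauge above 4 rad/s).
It fails at once if the gauge is pushed with more than 25 N (contact force between the fingers and ion_gauge above 25 N).
It fails at once if the clamp, ring or cap is shifted by 15 mm (distance of any of flange_clamp, centring_ring, flange_cap from where it was at the start of the episode above 0.015 m).
It also fails if it takes over 58 s, if anything falls off the work surface, if the arm or the gripper's body presses on something with over 40 N, if the wrist force passes 120 N, or if a joint passes its speed limit or range.

### The arm

A 6-joint arm with a two-finger parallel gripper is mounted at the origin on a cart in front of the work surface, level with it; the furniture and walls round the work are solid. World frame = base frame: x ahead of the robot, y to its left, z up, the work surface at z = 0. Lengths are in m, angles in rad, forces in N, time in s.
With the tool pointing down it reaches from about 0.275 to 0.975 m from the base axis. Payload 8.4 kg.
Tool frame: the origin (TCP) lies midway between the tips of the shut fingers; the grasp point (between the pads) lies 19 mm behind it (robot.pinch_z is the distance from the TCP to the grasp point, in m); z points along the fingers, x is the direction in which the jaws open and shut, and the axes are right-handed (so a half turn about z gives the same grasp; the last joint's range is limited). The gripper opens to 92 mm and grips with 3 to 60 N. Pads are 20 mm wide; open, the fingers measure 128 mm over their backs; the gripper's body (75 mm by 189 mm) begins 69 mm behind the grasp point.
Start: joints at [-1.311, 0.353, 1.633, -0, 1.155, -0.002], TCP at [0.162, -0.604, 0.215] pointing down, gripper open.
Joint ranges: [-2.63, 2.63], [-0.92, 2.1], [0.06, 2.66], [-1.3, 4.44], [0, 2.69], [-3.02, 3.02]. Speed limits (rad/s): [2.22, 2.22, 2.79, 3.14, 3.14, 3.14].

### API

Orientations are given as a unit quaternion [x, y, z, w].
In Python, from bench import robot gives the robot as it stands.
- The arm moves only by the shell command python3 -m pendant 'ROWS' [OPENING] [FORCE]. ROWS is text: rows parted by semicolons, each of 6 numbers parted by spaces: the shift along the tool's x, y, z in cm, then the turn, a rotation vector about the tool's x, y, z in rad. In form: x y z wx wy wz; .... A call has 1 to 10 rows; each row is the pose to reach, as a shift and turn from the pose commanded when the call began, along the tool's axes at that moment; what a row does not reach only later rows make up. A row lasts 1/8 s, in which the tool goes at most 62.5 mm and 10.7 degrees, less where a joint would pass 70% of its speed; a pose out of reach is approached as far as the arm can. A call with a gripper value outside its range is refused whole. OPENING is the finger opening in cm, from 0 to 9.19, set as the call begins (- or left out, the last holds). The fingers move at their own pace and stop on an object; FORCE is the grip in N (left out, the last holds). Time passes only in rows, so rows that repeat a pose let the fingers close. It gives the time, the measured TCP pose, the force and the opening at its end, in the units of the state.
- robot.state(): the state, without advancing time (a new reading comes with each control period).
- robot.capture(name): name is "side" or "top"; returns the picture (384x512x3 uint8, blue, green, red); there is no depth.
- robot.camera_info(name): a dict with "fovy" (degrees; the focal length in pixels is half the picture's height over the tangent of half this angle, whatever the lens; pixels are square), "cx", "cy" (the principal point, pixels), "cam_to_world" (4x4, takes a point from camera to world coordinates). Camera axes: x right, y down, z forward; pixel columns grow to the right and rows downward; lengths in m; the calibration is good to about 2 mm. A picture is of the moment at which its call begins. camera_info takes no time and is no camera call.
- robot.job_done(): hands the job in, once; it reports no verdict.
The state is a dict: "time_s": time; "qpos": joint angles; "joint_vel": joint speeds; "joint_torque": joint torques, N m; "position": TCP position; "orientation": TCP orientation; "wrist_force": force on the tool from outside, world axes, zero at the start; "ft_torque": the same for the moment, N m; "grip_width": finger opening in m.
Only numpy, scipy, OpenCV 4.12 (cv2) and the standard library are available. Lean on these libraries where they do the work, as an engineer would, in place of code of your own. Each camera call takes 0.05 s, during which the arm holds its last target. There are 200 camera calls.

## Working session

There is one attempt and no reset: what is moved stays moved. The work goes in short steps, Python scripts to look and compute and a shell command to move; the robot and the scene stay as the last step left them, time stands still between calls to the robot, and variables do not carry over. Pictures are saved under pics/ and viewed, about 8 in all and at most 12, crops included, and the job is handed in when it is done.

```bash
mkdir -p pics; ls; python3 - <<'E'
from bench import robot
import cv2,numpy as np
np.set_printoptions(precision=4,suppress=True)
for n in("side","top"):
    cv2.imwrite(f"pics/{n}0.png",robot.capture(n)); c=robot.camera_info(n); print(n,c["fovy"],c["cx"],c["cy"]);print(np.array(c["cam_to_world"]))
s=robot.state();print(s)
E
```

```text
pics
side 55.51583002727206 259.93413878578053 191.14732614826536
[[ 0.8898 -0.3567  0.2846  0.3263]
 [-0.4563 -0.6932  0.5579 -0.342 ]
 [-0.0017 -0.6263 -0.7796  0.7268]
 [ 0.      0.      0.      1.    ]]
top 47.34420477368605 256.2794329344433 190.13954428183825
[[-0.0299 -0.9968  0.0735  0.5221]
 [-0.9995  0.0302  0.0034  0.1382]
 [-0.0056 -0.0734 -0.9973  0.929 ]
 [ 0.      0.      0.      1.    ]]
{'time_s': 0.1, 'qpos': array([-1.3114,  0.3536,  1.634 ,  0.    ,  1.1552, -0.0024]), 'joint_vel': array([ 0.0001, -0.0022, -0.0016, -0.0005,  0.0011, -0.0001]), 'joint_torque': array([  0.0014, -59.4905, -33.4931,   0.0699,   0.0183,  -0.    ]), 'position': array([ 0.1617, -0.6033,  0.2139]), 'orientation': array([ 0.7934, -0.6087, -0.0005, -0.0004]), 'wrist_force': array([0.165 , 0.0418, 0.3249]), 'ft_torque': array([-0.0343,  0.0118, -0.0351]), 'grip_width': 0.09215983071366318}
```

View pics/side0.png

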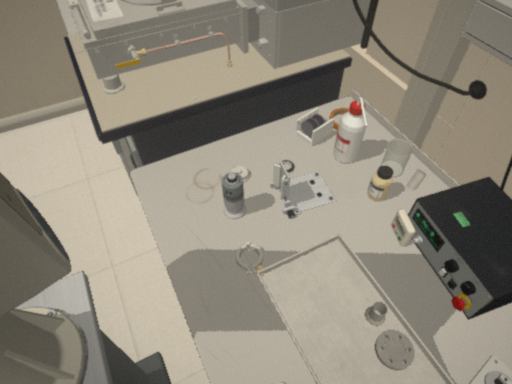

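View pics/top0.png

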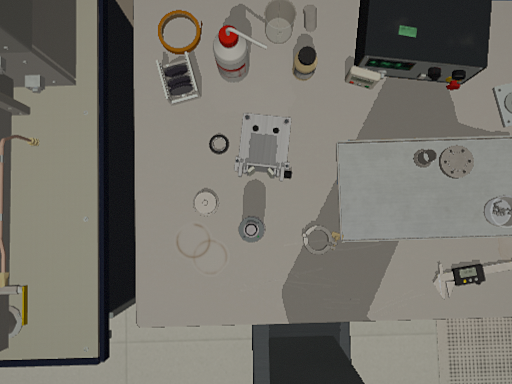

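The side view shows the gauge at about (233,195), the cradle around (295,190) and the clamp at (249,257). In the top view the gauge is at (251,229), the cradle at (265,150), the O-ring at (219,144), the cap at (205,203) and the clamp at (319,238). I'll zoom in next.

```bash
cat > h.py <<'E'
import numpy as np,cv2
from bench import robot
np.set_printoptions(precision=4,suppress=True)
def ray(n,u,v):
    c=robot.camera_info(n);T=np.array(c["cam_to_world"]);f=192/np.tan(np.radians(c["fovy"]/2))
    return T[:3,3],T[:3,:3]@np.array([(u-c["cx"])/f,(v-c["cy"])/f,1])
def onz(n,u,v,z):
    o,d=ray(n,u,v);return o+d*(z-o[2])/d[2]
def proj(n,p):
    c=robot.camera_info(n);T=np.array(c["cam_to_world"]);f=192/np.tan(np.radians(c["fovy"]/2))
    q=T[:3,:3].T@(np.array(p)-T[:3,3]);return np.array([c["cx"]+f*q[0]/q[2],c["cy"]+f*q[1]/q[2]])
def tri(a,b):
    (o,d),(p,e)=ray("side",*a),ray("top",*b)
    s=np.linalg.lstsq(np.c_[d,-e],p-o,rcond=None)[0];A=o+d*s[0];B=p+e*s[1];return (A+B)/2,np.linalg.norm(A-B)
E
python3 - <<'E'
import cv2,numpy as np
a=cv2.imread("pics/top0.png")[100:260,190:350];b=cv2.imread("pics/side0.png")[140:280,190:350]
a=cv2.resize(a,None,fx=3.7,fy=3.7,interpolation=cv2.INTER_CUBIC)
cv2.imwrite("pics/c1.png",a)
b=cv2.resize(b,None,fx=4,fy=4,interpolation=cv2.INTER_CUBIC)
cv2.imwrite("pics/c2.png",b)
E
```

```text
(no output)
```

View pics/c1.png

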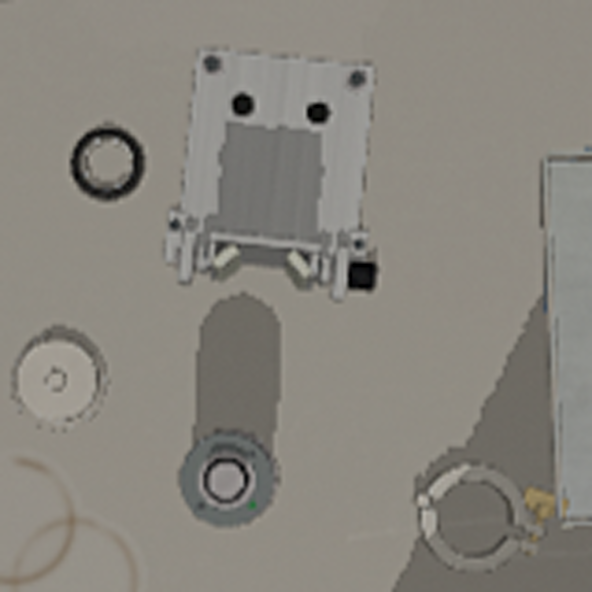

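View pics/c2.png

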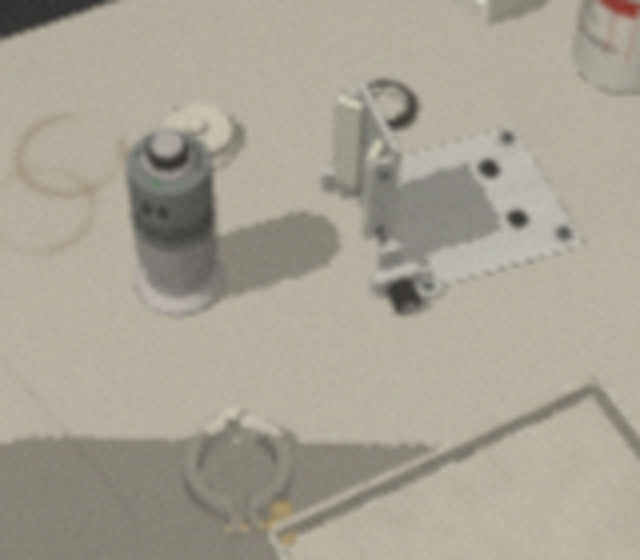

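The crops show the base plate's far corners at c1 (198,50) and (375,66). The cheek ends are at (185,282) and (338,297), the pads at (226,260) and (300,264), and the connector top at (226,480). In c2 the foot is centred near (177,287).

```bash
python3 - <<'E'
from h import *
t=lambda u,v,z:onz("top",190+(u+.5)/3.7-.5,100+(v+.5)/3.7-.5,z)
s=lambda u,v,z:onz("side",190+(u+.5)/4-.5,140+(v+.5)/4-.5,z)
L=t(198,50,.003);R=t(375,66,.003);L2=t(183,222,.003);R2=t(360,236,.003)
print("plate",L,R,np.linalg.norm(L-R),L2,R2)
for n,d in(("y",L-R),("xL",L-L2),("xR",R-R2),("scr",t(212,64,.005)-t(358,78,.005)),("hol",t(242,104,.003)-t(318,112,.003)),("cheek",t(185,282,.019)-t(338,297,.019))):
    print(n,np.linalg.norm(d),np.arctan2(d[1],d[0])-(np.pi/2 if n[0]!='x' else 0))
yd=(L-R)/np.linalg.norm(L-R);xd=np.array([yd[1],-yd[0],0]);print("hinge from plate",(L+R)/2-.124*xd)
c=(t(185,282,.019)+t(338,297,.019))/2;print("cheek ends mid",c,"hinge",c+.015*xd)
print("gauge conn",t(226,480,.127),"bodytop",t(228,479,.112))
print("side conn top",s(168,143,.127),"foot",s(177,287,.002),s(135,287,.0),s(219,287,.0))
print("clamp",t(470,518,.008),"ring",t(107,163,.004),"cap",t(57,380,.017))
a=(228-189)/1
E
```

```text
plate [0.757  0.1646 0.003 ] [0.7443 0.0622 0.003 ] 0.10310783903594056 [0.6566 0.176  0.003 ] [0.6454 0.0744 0.003 ]
y 0.10310783903594056 -0.12279398774202277
xL 0.10099025937618164 -0.11334114389902894
xR 0.09969578990432147 -0.1223087692236992
scr 0.0848597671081684 -0.12822113546508862
hol 0.04423749385414279 -0.1373238329394857
cheek 0.08673668523272403 -0.12862447368025665
hinge from plate [0.6276 0.1286 0.003 ]
cheek ends mid [0.6146 0.1321 0.019 ] hinge [0.6295 0.1303 0.019 ]
gauge conn [0.5098 0.1532 0.127 ] bodytop [0.51   0.1524 0.112 ]
side conn top [0.5104 0.1549 0.127 ] foot [0.5055 0.1494 0.002 ] [0.4831 0.1625 0.    ] [0.5288 0.139  0.    ]
clamp [0.4825 0.0183 0.008 ] ring [0.6921 0.2189 0.004 ] cap [0.5671 0.2488 0.017 ]
```

```bash
cat >> h.py <<'E'
from scipy.spatial.transform import Rotation as Ro
HD=-0.122
def base2w(x,y):  # relative to the seat, base axes
    c,s=np.cos(HD),np.sin(HD);return np.array([.6012+c*x-s*y,.1328+s*x+c*y])
def w2base(p):
    c,s=np.cos(HD),np.sin(HD);d=np.array(p[:2])-[.6012,.1328];return np.array([c*d[0]+s*d[1],-s*d[0]+c*d[1]])
def tgt(head,tilt,sx=-1):
    z=np.array([np.cos(head)*np.sin(tilt),np.sin(head)*np.sin(tilt),-np.cos(tilt)])
    x=sx*np.array([-np.sin(head),np.cos(head),0]);return Ro.from_matrix(np.c_[x,np.cross(z,x),z])
def rel(p,R,s=None):
    s=s or robot.state();R0=Ro.from_quat(s["orientation"])
    print("cm",R0.inv().apply(np.array(p)-s["position"])*100,"rv",(R0.inv()*R).as_rotvec())
def axes():
    s=robot.state();R=Ro.from_quat(s["orientation"]);c,n=np.cos(HD),np.sin(HD)
    B=np.array([[c,-n,0],[n,c,0],[0,0,1]]);print("tool cm per cm of base x,y,z (columns):\n",R.as_matrix().T@B)
    print("TCP base",w2base(s["position"])*1000,"z",s["position"][2]*1000,"head/tilt",R.as_matrix()[:,2],"q",s["qpos"],"F",s["wrist_force"],"t",s["time_s"])
E
python3 - <<'E'
from h import *
G=np.array([.5095,.153]);print(w2base(G))
for sx in(-1,1): rel([.425,.163,.20],tgt(HD,.5,sx))
E
```

```text
[-0.0935  0.0089]
cm [-67.1985 -45.2712   1.4764] rv [0.494  0.0971 0.3755]
cm [-67.1985 -45.2712   1.4764] rv [-0.1346  0.6848 -2.6808]
```

```bash
python3 -m pendant '-6.1 -4.1 0 0 0 0;-12.2 -8.2 0 0 0 0;-18.3 -12.3 0 0.05 0.01 0.04;-24.4 -16.4 0 0.1 0.02 0.08;-30.5 -20.5 0 0.15 0.03 0.12;-36.6 -24.7 0 0.2 0.04 0.16;-42.7 -28.8 0 0.25 0.05 0.2;-48.8 -32.9 0 0.3 0.06 0.24;-54.9 -37 0 0.35 0.08 0.28;-61 -41.1 1 0.42 0.09 0.33' 3 3; python3 - <<'E'
from h import *
axes(); rel([.425,.163,.15],tgt(HD,.7))
E
```

```text
time_s: 1.35
position: [0.3537, -0.0504, 0.2118]
orientation: [-0.674, 0.712, -0.153, 0.123]
wrist_force: [-0.7, -0.9, 0.6]
grip_width: 0.0299
tool cm per cm of base x,y,z (columns):
 [[ 0.062  -0.9976  0.0305]
 [-0.921  -0.0689 -0.3835]
 [ 0.3847 -0.0043 -0.923 ]]
TCP base [-223.4127 -211.93  ] z 211.78263263890423 head/tilt [ 0.3813 -0.0511 -0.923 ] q [-0.1535 -0.3373  2.4038  0.0124  0.6803  1.463 ] F [-0.6821 -0.8985  0.617 ] t 1.35
cm [-21.9041  -3.2801   7.333 ] rv [0.3051 0.0062 0.0691]
```

```bash
python3 -m pendant '-5 0 0 0.05 0 0.02;-10 -1 1 0.1 0 0.04;-15 -2 3 0.15 0 0.06;-20 -3 5 0.2 0 0.07;-21.9 -3.3 7.3 0.25 0 0.07;-21.9 -3.3 7.3 0.3 0 0.07;-21.9 -3.3 7.3 0.3 0 0.07'; python3 - <<'E'
from h import *
axes(); rel([.425,.163,.014],tgt(HD,.7))
E
```

```text
time_s: 2.22
position: [0.434, 0.1416, 0.1883]
orientation: [-0.643, 0.701, -0.223, 0.211]
wrist_force: [0.7, -0.6, 0.2]
grip_width: 0.0299
tool cm per cm of base x,y,z (columns):
 [[ 0.0386 -0.9992 -0.0094]
 [-0.8114 -0.0259 -0.584 ]
 [ 0.5833  0.0302 -0.8117]]
TCP base [-167.0737  -11.6095] z 188.34723585775097 head/tilt [ 0.5826 -0.041  -0.8117] q [ 0.6028 -0.0843  2.406  -0.912   0.4785  3.0148] F [ 0.7164 -0.6132  0.2272] t 2.225
cm [-1.8937 11.0619 13.5424] rv [0.0765 0.0311 0.0247]
```

The last joint sits at its limit, so I'll turn the tool half round, which is symmetric.

```bash
python3 -m pendant '0 0 0 0 0 -0.18;0 0 0 0 0 -0.36;0 0 0 0 0 -0.54;0 0 0 0 0 -0.72;0 0 0 0 0 -0.9;0 0 0 0 0 -1.08;0 0 0 0 0 -1.26;0 0 0 0 0 -1.44;0 0 0 0 0 -1.62;0 0 0 0 0 -1.62' ; python3 -m pendant '0 0 0 0 0 -0.18;0 0 0 0 0 -0.36;0 0 0 0 0 -0.54;0 0 0 0 0 -0.72;0 0 0 0 0 -0.9;0 0 0 0 0 -1.08;0 0 0 0 0 -1.26;0 0 0 0 0 -1.44;0 0 0 0 0 -1.52;0 0 0 0 0 -1.52'; python3 - <<'E'
from h import *
axes(); rel([.425,.163,.08],tgt(HD,.7,1))
E
```

```text
time_s: 3.48
position: [0.4339, 0.14, 0.1886]
orientation: [0.952, -0.022, 0.306, 0.015]
wrist_force: [0.4, 0.2, 0.3]
grip_width: 0.0299
time_s: 4.72
position: [0.434, 0.1401, 0.1887]
orientation: [0.706, 0.639, 0.212, 0.222]
wrist_force: [0.5, -0.5, 0.6]
grip_width: 0.0297
tool cm per cm of base x,y,z (columns):
 [[-0.0275  0.9995  0.0155]
 [ 0.8118  0.0133  0.5838]
 [ 0.5833  0.0286 -0.8118]]
TCP base [-166.8545  -13.1286] z 188.65884290357792 head/tilt [ 0.5824 -0.0426 -0.8118] q [ 0.5996 -0.086   2.4064 -0.9098  0.479  -0.1192] F [ 0.4744 -0.4519  0.5823] t 4.725
cm [ 2.0289 -7.2653  8.1993] rv [-0.0767 -0.0291  0.0122]
```

```bash
python3 -m pendant '0.5 -2 2 -0.02 0 0;1 -4 4 -0.04 -0.01 0;1.5 -6 6 -0.06 -0.02 0;2 -7.3 8.2 -0.07 -0.03 0.01;2 -7.3 8.2 -0.07 -0.03 0.01;2 -7.3 8.2 -0.07 -0.03 0.01' ; python3 - <<'E'
from h import *
axes(); rel(np.r_[base2w(-.155,.0095),.014],tgt(HD,.7,1))
for n in("side","top"): cv2.imwrite(f"pics/{n}1.png",robot.capture(n))
a=cv2.resize(cv2.imread("pics/top1.png")[100:300,170:350],None,fx=2.2,fy=2.2);b=cv2.resize(cv2.imread("pics/side1.png")[120:280,160:330],None,fx=2.2,fy=2.2)
b=cv2.copyMakeBorder(b,0,a.shape[0]-b.shape[0],0,0,cv2.BORDER_CONSTANT);cv2.imwrite("pics/c3.png",np.hstack([a,b]));print(np.hstack([a,b]).shape)
E
```

```text
time_s: 5.48
position: [0.4175, 0.1759, 0.1196]
orientation: [0.712, 0.627, 0.198, 0.247]
wrist_force: [0.1, 0.1, 0.5]
grip_width: 0.0302
tool cm per cm of base x,y,z (columns):
 [[ 0.0146  0.9995 -0.0269]
 [ 0.8001  0.0045  0.5999]
 [ 0.5997 -0.0303 -0.7996]]
TCP base [-187.6169   20.4407] z 119.56006662759539 head/tilt [ 0.5916 -0.1031 -0.7996] q [ 0.7997  0.1436  2.4353 -1.2951  0.5417  0.5008] F [0.1273 0.1212 0.477 ] t 5.475
cm [-0.7616 -3.7276 10.4302] rv [-0.0566  0.0302  0.0053]
(440, 770, 3)
```

View pics/c3.png

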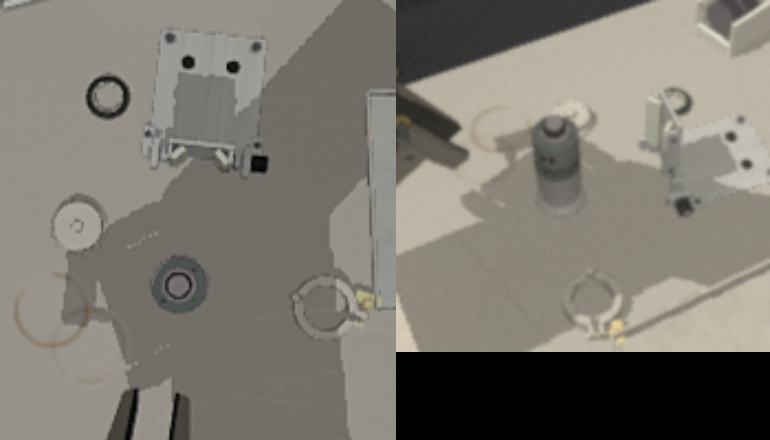

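```bash
python3 - <<'E'
from h import *
rel([.443,.147,.06],tgt(.1,.6,1))
rel([.443,.147,.015],tgt(.1,.6,1))
E
```

```text
cm [-2.3381 -1.3063  6.5827] rv [ 0.0407  0.1596 -0.177 ]
cm [-2.2178 -4.0073 10.18  ] rv [ 0.0407  0.1596 -0.177 ]
```

```bash
python3 -m pendant '-0.5 0 1 0.02 0.05 -0.05;-1 0 2.5 0.03 0.1 -0.1;-1.8 -0.7 4.5 0.04 0.16 -0.17;-2.3 -1.3 6.6 0.04 0.16 -0.18;-2.3 -1.3 6.6 0.04 0.16 -0.18;-2.3 -1.3 6.6 0.04 0.16 -0.18' ; python3 - <<'E'
from h import *
axes(); rel([.446,.147,.015],tgt(.1,.6,1))
E
```

```text
time_s: 6.32
position: [0.4468, 0.1509, 0.1003]
orientation: [0.645, 0.715, 0.197, 0.182]
wrist_force: [0.1, -0.0, 0.6]
grip_width: 0.0298
tool cm per cm of base x,y,z (columns):
 [[-0.2211  0.9752 -0.0053]
 [ 0.8345  0.192   0.5164]
 [ 0.5046  0.1097 -0.8563]]
TCP base [-155.4508   -0.7748] z 100.26023350007566 head/tilt [ 0.5142  0.0475 -0.8563] q [ 0.4673  0.1388  2.437  -1.2951  0.198   0.0341] F [ 0.0712 -0.0401  0.6087] t 6.325
cm [-0.3392 -4.507   7.2407] rv [-0.0574  0.004   0.0037]
```

The wrist is in the wrong branch here, near a forearm-line singularity. I'll go to free space on the right and swing joint 4 round to about π, where a tool tilted forward is comfortable.

```bash
python3 - <<'E'
from h import *
rel([.42,.06,.16],tgt(.0,.3,1))
rel([.50,-.08,.13],tgt(-.15,.2,1))
E
```

```text
cm [-8.8102 -0.0083 -6.9262] rv [ 0.2427 -0.0365  0.0945]
cm [-23.5289   4.0098  -0.9081] rv [ 0.3415 -0.0865  0.2369]
```

```bash
python3 -m pendant '-2 0 -3 0.1 0 0.03;-5 0 -6 0.2 -0.03 0.08;-8.8 0 -6.9 0.24 -0.04 0.1;-13 1 -5 0.27 -0.05 0.14;-18 3 -3 0.31 -0.07 0.19;-23.5 4 -0.9 0.34 -0.09 0.24;-23.5 4 -0.9 0.34 -0.09 0.24;-23.5 4 -0.9 0.34 -0.09 0.24' ; python3 - <<'E'
from h import *
axes(); rel([.50,-.08,.13],tgt(-.15,.2,1))
E
```

```text
time_s: 7.32
position: [0.5006, -0.0803, 0.1295]
orientation: [0.756, 0.647, 0.064, 0.077]
wrist_force: [-0.9, -0.2, 0.3]
grip_width: 0.0303
tool cm per cm of base x,y,z (columns):
 [[ 0.0334  0.9994 -0.0022]
 [ 0.9794 -0.0323  0.1995]
 [ 0.1993 -0.0088 -0.9799]]
TCP base [ -73.9319 -223.7456] z 129.48809849876613 head/tilt [ 0.1968 -0.033  -0.9799] q [-0.1613  0.183   2.1109 -0.0017  0.6468 -1.5756] F [-0.8859 -0.2221  0.2885] t 7.325
cm [ 0.019  -0.0511 -0.0627] rv [ 0.0009  0.0033 -0.0049]
```

```bash
python3 - <<'E'
from h import *
R0=Ro.from_quat(robot.state()["orientation"])
W=[(-.15,.2),(.3,.3),(.65,.5),(.65,.7),(.45,.9),(.15,1.),(-.1,1.)]
for i,(h,t) in enumerate(W):
    R=tgt(h,t,1)*Ro.from_euler('z',i*np.pi/6)
    if i==3:Rm=R
    print(i,(R0.inv()*R).as_rotvec(),((Rm.inv()*R).as_rotvec() if i>=3 else ''))
E
```

```text
0 [ 0.0009  0.0033 -0.0049] 
1 [-0.0643  0.1354  0.0817] 
2 [-0.1037  0.3758  0.2753] 
3 [-0.0827  0.5884  0.7944] [0. 0. 0.]
4 [-0.0627  0.8161  1.4657] [-0.0888  0.2338  0.6605]
5 [-0.0404  1.0176  2.1876] [-0.1937  0.4775  1.3568]
6 [0.0514 1.2048 2.8527] [-0.2349  0.7147  2.0046]
```

```bash
python3 -m pendant '0 0 0 -0.06 0.14 0.08;0 0 0 -0.08 0.25 0.17;0 0 0 -0.1 0.38 0.28;0 0 0 -0.1 0.45 0.45;0 0 0 -0.09 0.52 0.62;0 0 0 -0.08 0.59 0.79;0 0 0 -0.08 0.59 0.79;0 0 0 -0.08 0.59 0.79' ; python3 - <<'E'
from h import *
axes()
E
```

```text
time_s: 8.32
position: [0.5002, -0.0783, 0.1299]
orientation: [0.888, 0.305, 0.324, -0.111]
wrist_force: [0.7, -0.4, 0.2]
grip_width: 0.0302
tool cm per cm of base x,y,z (columns):
 [[ 0.5415  0.5408  0.6436]
 [ 0.706  -0.7082  0.0011]
 [ 0.4565  0.4538 -0.7653]]
TCP base [ -74.5164 -221.8199] z 129.85837192585666 head/tilt [ 0.5083  0.3949 -0.7653] q [-0.6102  0.265   2.261   1.1347  0.7455 -2.1938] F [ 0.6548 -0.3863  0.2287] t 8.325
```

```bash
python3 -m pendant '0 0 0 -0.02 0.06 0.16;0 0 0 -0.05 0.12 0.33;0 0 0 -0.07 0.18 0.5;0 0 0 -0.09 0.23 0.66;0 0 0 -0.12 0.3 0.84;0 0 0 -0.16 0.39 1.1;0 0 0 -0.19 0.48 1.36;0 0 0 -0.2 0.56 1.58;0 0 0 -0.22 0.64 1.8;0 0 0 -0.23 0.71 2' ; python3 - <<'E'
from h import *
axes(); rel([.50,-.08,.13],tgt(.1,.9,-1))
E
```

```text
time_s: 9.57
position: [0.5009, -0.0784, 0.1301]
orientation: [0.691, -0.534, 0.377, -0.308]
wrist_force: [0.4, 0.1, 1.2]
grip_width: 0.0296
tool cm per cm of base x,y,z (columns):
 [[ 0.2624 -0.9457  0.1918]
 [-0.4727 -0.2993 -0.8288]
 [ 0.8412  0.1268 -0.5256]]
TCP base [ -73.8508 -221.8038] z 130.05226790321848 head/tilt [ 0.8504  0.0235 -0.5256] q [-0.4254  0.4029  2.6391  2.6579  0.9285 -1.7439] F [0.4148 0.1215 1.2208] t 9.575
cm [ 0.1443  0.0892 -0.0781] rv [-0.11   -0.0723  0.1855]
```

```bash
python3 -m pendant '0 0 0 -0.05 -0.02 0.06;0 0 0 -0.11 -0.05 0.12;0 0 0 -0.15 -0.07 0.18;0 0 0 -0.15 -0.07 0.18'; python3 - <<'E'
from h import *
axes(); rel([.446,.146,.12],tgt(.1,.85,-1));rel([.446,.146,.015],tgt(.1,.85,-1))
E
```

```text
time_s: 10.07
position: [0.502, -0.0789, 0.1316]
orientation: [0.676, -0.607, 0.285, -0.306]
wrist_force: [-0.4, -0.0, -0.8]
grip_width: 0.0301
tool cm per cm of base x,y,z (columns):
 [[ 0.2226 -0.9748  0.0131]
 [-0.6317 -0.1545 -0.7597]
 [ 0.7426  0.1608 -0.6501]]
TCP base [ -72.6605 -222.2191] z 131.5545740845312 head/tilt [ 0.7567  0.0692 -0.6501] q [-0.4297  0.2285  2.5441  2.3588  0.5659 -1.2467] F [-0.3909 -0.0083 -0.8473] t 10.075
cm [-22.9609   2.7772  -1.9321] rv [-0.013  -0.0068  0.0115]
cm [-23.0988  10.7541   4.8943] rv [-0.013  -0.0068  0.0115]
```

```bash
python3 -m pendant '-4 1 -2 0 0 0;-9 2 -3 0 0 0;-14 2.5 -3 0 0 0;-19 2.8 -3 0 0 0;-23 2.8 -2 0 0 0;-23 2.8 -2 0 0 0;-23 2.8 -2 0 0 0'; python3 - <<'E'
from h import *
axes(); rel([.446,.146,.015],tgt(.1,.85,-1))
E
```

```text
time_s: 10.95
position: [0.4431, 0.1496, 0.1185]
orientation: [0.679, -0.605, 0.282, -0.306]
wrist_force: [-0.2, -0.6, -0.1]
grip_width: 0.0298
tool cm per cm of base x,y,z (columns):
 [[ 0.228  -0.9736  0.0134]
 [-0.6341 -0.159  -0.7567]
 [ 0.7388  0.164  -0.6536]]
TCP base [-158.9785   -2.5432] z 118.50205492724011 head/tilt [ 0.7533  0.0729 -0.6536] q [ 0.6144  0.2429  2.6289  3.8256  0.6347 -1.8129] F [-0.2396 -0.5851 -0.0588] t 10.95
cm [0.2525 7.6727 6.9576] rv [-0.0084 -0.0027  0.0154]
```

```bash
python3 -m pendant '0 2 1.7 0 0 0;0.1 4 3.5 0 0 0;0.2 6 5.3 0 0 0;0.3 7.6 6.9 0 0 0;0.3 7.6 6.9 0 0 0;0.3 7.6 6.9 0 0 0'; python3 - <<'E'
from h import *
axes(); rel([.446,.146,.015],tgt(.1,.85,-1))
for n in("side","top"): cv2.imwrite(f"pics/{n}2.png",robot.capture(n))
a=cv2.resize(cv2.imread("pics/top2.png")[120:300,180:320],None,fx=3,fy=3);b=cv2.resize(cv2.imread("pics/side2.png")[150:260,180:310],None,fx=2.9,fy=2.9)
b=cv2.copyMakeBorder(b,0,a.shape[0]-b.shape[0],0,0,cv2.BORDER_CONSTANT);cv2.imwrite("pics/c4.png",np.hstack([a,b]));print(np.hstack([a,b]).shape)
E
```

```text
time_s: 11.7
position: [0.4475, 0.1414, 0.0172]
orientation: [0.675, -0.609, 0.283, -0.305]
wrist_force: [-0.3, 0.3, 0.2]
grip_width: 0.0297
tool cm per cm of base x,y,z (columns):
 [[ 0.218  -0.9759  0.0105]
 [-0.6357 -0.1502 -0.7572]
 [ 0.7405  0.1584 -0.6531]]
TCP base [-153.6191  -10.2165] z 17.170224567125832 head/tilt [ 0.7543  0.0671 -0.6531] q [ 0.5795  0.7148  2.6375  3.5661  1.0483 -1.4707] F [-0.2837  0.2822  0.1569] t 11.7
cm [-0.479   0.2271  0.0613] rv [-0.009  -0.0086  0.0065]
(540, 797, 3)
```

View pics/c4.png

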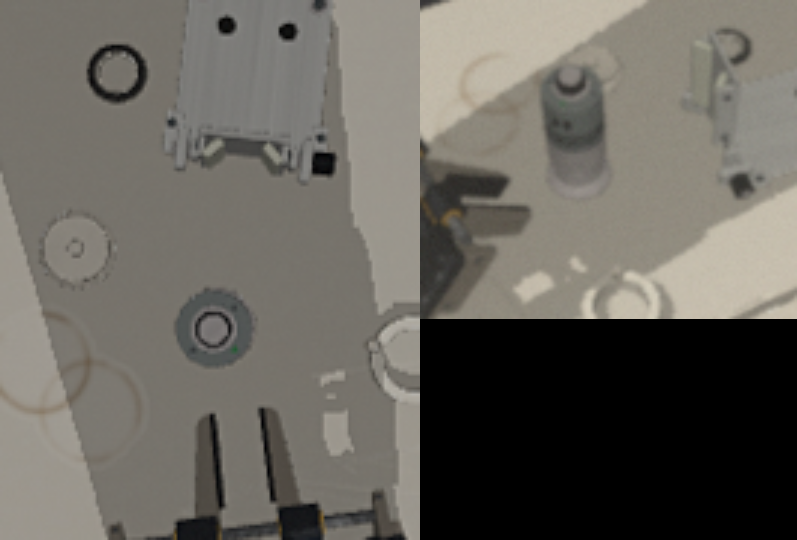

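The fingertips show at c4 (210,412) and (265,409) and the gauge's connector at (213,329). The gauge is to the left of the finger midline.

```bash
python3 - <<'E'
from h import *
t=lambda u,v,z:onz("top",180+(u+.5)/3-.5,120+(v+.5)/3-.5,z)
s=lambda u,v,z:onz("side",180+(u-420+.5)/2.9-.5,150+(v+.5)/2.9-.5,z)
# pad inner edges, top corner of tips at z~.017+.007
print("tipL/R top",t(214,412,.024),t(262,409,.024))
print("gauge conn",t(213,329,.127),"body",t(215,328,.112), "pads",t(212,148,.1),t(271,153,.1))
print("side foot",s(578,181,0),"conn",s(572,76,.127),"side tips",s(508,184,.02),s(528,215,.02))
p=robot.state()["position"];print(p,"tcp px top",proj("top",p),"side",proj("side",p))
E
```

```text
tipL/R top [0.4518 0.1562 0.024 ] [0.4529 0.1233 0.024 ]
gauge conn [0.5099 0.1533 0.127 ] body [0.5102 0.1523 0.112 ] pads [0.6239 0.1511 0.1   ] [0.6196 0.1138 0.1   ]
side foot [0.5057 0.1485 0.    ] conn [0.5107 0.1531 0.127 ] side tips [0.4486 0.1585 0.02  ] [0.4513 0.123  0.02  ]
[0.4479 0.1421 0.018 ] tcp px top [257.9111 258.5041] side [212.4724 218.7938]
```

```bash
python3 -m pendant '-0.49 0.08 0.21 0 0 0;-0.49 0.08 0.21 0 0 0;-0.27 -0.56 0.95 0 0 0;-0.16 -0.87 1.32 0 0 0;-0.05 -1.19 1.69 0 0 0;0.05 -1.5 2.06 0 0 0;0.16 -1.83 2.43 0 0 0;0.27 -2.15 2.8 0 0 0'; python3 - <<'E'
from h import *
axes()
E
```

```text
time_s: 12.8
position: [0.4832, 0.143, 0.0147]
orientation: [0.675, -0.609, 0.283, -0.306]
wrist_force: [-0.1, -0.4, 0.9]
grip_width: 0.0299
tool cm per cm of base x,y,z (columns):
 [[ 0.2188 -0.9757  0.0097]
 [-0.6357 -0.1501 -0.7572]
 [ 0.7403  0.1595 -0.6531]]
TCP base [-118.4142   -4.2339] z 14.651027895396524 head/tilt [ 0.7542  0.0682 -0.6531] q [ 0.5033  0.6876  2.5748  3.5189  0.9707 -1.525 ] F [-0.0912 -0.4397  0.9292] t 12.8
```

```bash
python3 -m pendant '-0.59 -0.09 0.1 0 0 0;-0.59 -0.09 0.1 0 0 0;-0.45 -0.4 0.46 0 0 0;-0.31 -0.72 0.83 0 0 0;-0.17 -1.03 1.19 0 0 0;-0.03 -1.34 1.56 0 0 0;0.11 -1.66 1.92 0 0 0;0.25 -1.97 2.29 0 0 0;0.39 -2.29 2.65 0 0 0;0.53 -2.6 3.02 0 0 0'; python3 - <<'E'
from h import *
axes()
cv2.imwrite("pics/t3.png",cv2.resize(robot.capture("top")[120:280,190:310],None,fx=3,fy=3))
E
```

```text
time_s: 14.05
position: [0.5233, 0.1416, 0.0147]
orientation: [0.675, -0.609, 0.283, -0.306]
wrist_force: [-1.2, 0.1, 0.2]
grip_width: 0.0299
tool cm per cm of base x,y,z (columns):
 [[ 0.2188 -0.9757  0.0097]
 [-0.6357 -0.15   -0.7573]
 [ 0.7403  0.1595 -0.653 ]]
TCP base [-78.389   -0.6979] z 14.679973929341765 head/tilt [ 0.7542  0.0682 -0.653 ] q [ 0.4293  0.6622  2.5051  3.4735  0.8835 -1.5725] F [-1.177   0.0846  0.2444] t 14.05
```

View pics/t3.png

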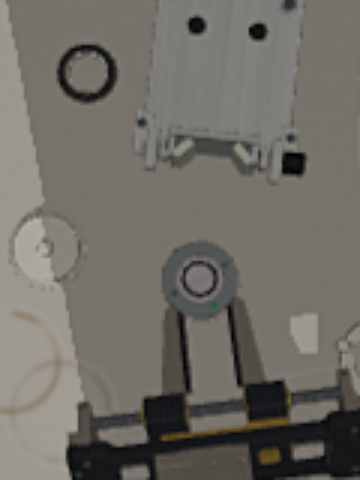

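The gauge is standing and sliding in the fingers, connector at t3 (198,278). The pads' midpoint is about (212,150).

```bash
python3 - <<'E'
from h import *
t=lambda u,v,z:onz("top",190+(u+.5)/3-.5,120+(v+.5)/3-.5,z)
for a in((198,278,.127),(200,279,.112),(181,148,.105),(243,154,.105)):print(w2base(t(*a))*1000)
E
```

```text
[-61.4717   2.9672]
[-61.6439   1.8086]
[19.641  21.3993]
[ 19.4211 -17.9008]
```

```bash
python3 -m pendant '0.12 -0.32 0.37 0 0 0;0.23 -0.63 0.74 0 0 0;0.35 -0.95 1.11 0 0 0;0.46 -1.27 1.48 0 0 0;0.58 -1.58 1.85 0 0 0;0.69 -1.9 2.22 0 0 0;0.81 -2.22 2.58 0 0 0;0.92 -2.53 2.95 0 0 0;1.04 -2.85 3.32 0 0 0;1.15 -3.17 3.68 0 0 0'; python3 -m pendant '0.05 -0.13 0.15 0 0 0;0.09 -0.26 0.3 0 0 0;0.14 -0.38 0.45 0 0 0;0.18 -0.51 0.59 0 0 0;0.2 -0.57 0.67 0 0 0;0.2 -0.57 0.67 0 0 0'; python3 - <<'E'
from h import *
axes()
a=cv2.resize(robot.capture("top")[120:260,200:310],None,fx=3.5,fy=3.5);b=cv2.resize(robot.capture("side")[150:260,215:315],None,fx=3.8,fy=3.8)
b=cv2.copyMakeBorder(b,0,a.shape[0]-b.shape[0],0,0,cv2.BORDER_CONSTANT);cv2.imwrite("pics/c5.png",np.hstack([a,b]))
E
```

```text
time_s: 15.35
position: [0.5728, 0.135, 0.0148]
orientation: [0.675, -0.609, 0.283, -0.306]
wrist_force: [-2.1, -0.5, -0.8]
grip_width: 0.0302
time_s: 16.1
position: [0.5815, 0.134, 0.0148]
orientation: [0.675, -0.609, 0.283, -0.306]
wrist_force: [-2.1, 0.8, -0.0]
grip_width: 0.0301
tool cm per cm of base x,y,z (columns):
 [[ 0.2188 -0.9757  0.0097]
 [-0.6355 -0.15   -0.7574]
 [ 0.7404  0.1596 -0.6529]]
TCP base [-19.6818  -1.2445] z 14.776354893503251 head/tilt [ 0.7544  0.0683 -0.6529] q [ 0.3343  0.6479  2.4035  3.4071  0.772  -1.6148] F [-2.0888  0.7763 -0.0447] t 16.1
```

View pics/c5.png

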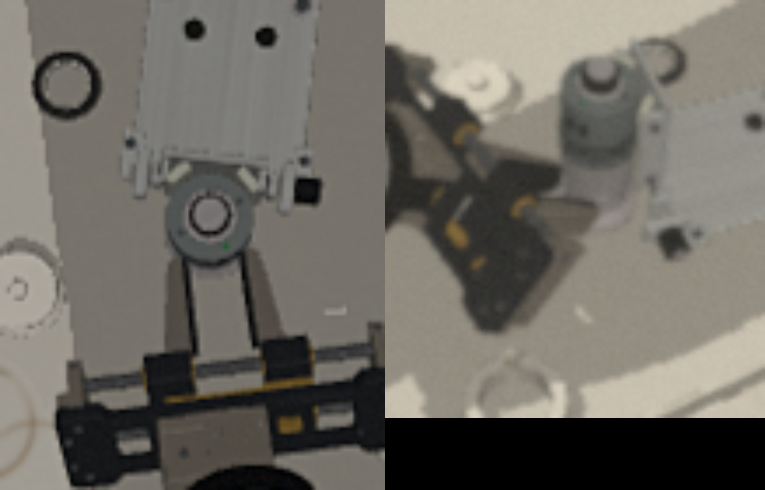

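The gauge has reached the V, connector at c5 (209,214) and pads at (178,172) and (250,178). I'll creep forward and watch the force.

```bash
python3 - <<'E'
from h import *
t=lambda u,v,z:onz("top",200+(u+.5)/3.5-.5,120+(v+.5)/3.5-.5,z)
for a in((209,214,.127),(210,216,.112)):print(w2base(t(*a))*1000)
E
python3 -m pendant '0.02 -0.06 0.07 0 0 0;0.04 -0.13 0.15 0 0 0;0.04 -0.13 0.15 0 0 0';for i in 1; do python3 -m pendant '0.02 -0.06 0.07 0 0 0;0.04 -0.13 0.15 0 0 0;0.04 -0.13 0.15 0 0 0'; done
```

```text
[-3.1407  1.5474]
[-2.7396  1.0252]
time_s: 16.58
position: [0.5835, 0.1338, 0.0148]
orientation: [0.675, -0.609, 0.283, -0.306]
wrist_force: [-2.0, 0.6, -1.1]
grip_width: 0.0298
time_s: 16.95
position: [0.5855, 0.1335, 0.0147]
orientation: [0.675, -0.609, 0.283, -0.306]
wrist_force: [-1.8, 0.4, -0.9]
grip_width: 0.0299
```

```bash
python3 -m pendant '0.02 -0.06 0.07 0 0 0;0.02 -0.06 0.07 0 0 0'; python3 -m pendant '0.02 -0.06 0.07 0 0 0;0.02 -0.06 0.07 0 0 0'; python3 - <<'E'
from h import *
axes()
a=cv2.resize(robot.capture("top")[120:260,200:310],None,fx=3.5,fy=3.5);b=cv2.resize(robot.capture("side")[150:260,215:315],None,fx=3.8,fy=3.8)
b=cv2.copyMakeBorder(b,0,a.shape[0]-b.shape[0],0,0,cv2.BORDER_CONSTANT);cv2.imwrite("pics/c6.png",np.hstack([a,b]))
E
```

```text
time_s: 17.2
position: [0.5863, 0.1335, 0.0147]
orientation: [0.675, -0.609, 0.283, -0.306]
wrist_force: [-3.5, 0.9, -0.4]
grip_width: 0.0299
time_s: 17.45
position: [0.5873, 0.1334, 0.0147]
orientation: [0.675, -0.609, 0.283, -0.306]
wrist_force: [-3.1, 0.9, -1.3]
grip_width: 0.0296
tool cm per cm of base x,y,z (columns):
 [[ 0.2191 -0.9757  0.0097]
 [-0.6356 -0.1503 -0.7572]
 [ 0.7402  0.1598 -0.6531]]
TCP base [-13.8558  -1.0513] z 14.720784980365911 head/tilt [ 0.7542  0.0685 -0.6531] q [ 0.3269  0.6475  2.3928  3.4017  0.7609 -1.6179] F [-3.1242  0.9242 -1.323 ] t 17.45
```

View pics/c6.png

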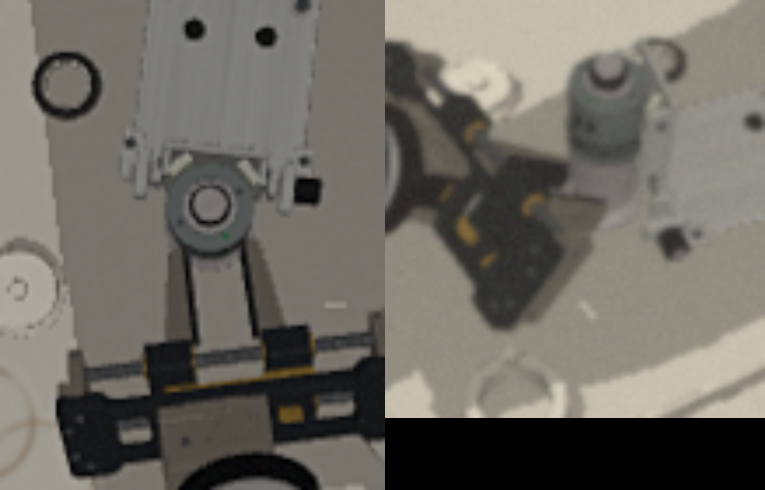

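Contact force rose to about 3.3 N, so the gauge is against both pads and the cradle is starting to lean slightly. I'll back off gently so it settles upright.

```bash
python3 -m pendant '-0.02 0.06 -0.07 0 0 0;-0.04 0.13 -0.15 0 0 0;-0.07 0.19 -0.22 0 0 0;-0.09 0.25 -0.3 0 0 0;-0.15 0.44 -0.52 0 0 0;-0.33 0.95 -1.11 0 0 0;-0.55 1.59 -1.85 0 0 0;-0.77 2.22 -2.6 0 0 0;-0.99 2.86 -3.33 0 0 0;-0.99 2.86 -3.33 0 0 0'; python3 - <<'E'
from h import *
axes()
a=cv2.resize(robot.capture("top")[120:260,200:310],None,fx=3.5,fy=3.5);b=cv2.resize(robot.capture("side")[150:260,215:315],None,fx=3.8,fy=3.8)
b=cv2.copyMakeBorder(b,0,a.shape[0]-b.shape[0],0,0,cv2.BORDER_CONSTANT);cv2.imwrite("pics/c7.png",np.hstack([a,b]))
rel(np.r_[base2w(-.065,-.008),.105],tgt(.05,1.1,-1))
E
```

```text
time_s: 18.8
position: [0.5416, 0.139, 0.0144]
orientation: [0.676, -0.609, 0.283, -0.305]
wrist_force: [0.2, -0.2, -0.1]
grip_width: 0.0302
tool cm per cm of base x,y,z (columns):
 [[ 0.2196 -0.9755  0.01  ]
 [-0.6363 -0.151  -0.7565]
 [ 0.7395  0.1598 -0.6539]]
TCP base [-59.9189  -1.0687] z 14.406620985276241 head/tilt [ 0.7534  0.0686 -0.6539] q [ 0.3945  0.6553  2.4736  3.4487  0.8459 -1.5891] F [ 0.1668 -0.2017 -0.0865] t 18.8
cm [ 0.6483 -6.3339 -6.4663] rv [0.2404 0.0354 0.0354]
```

View pics/c7.png

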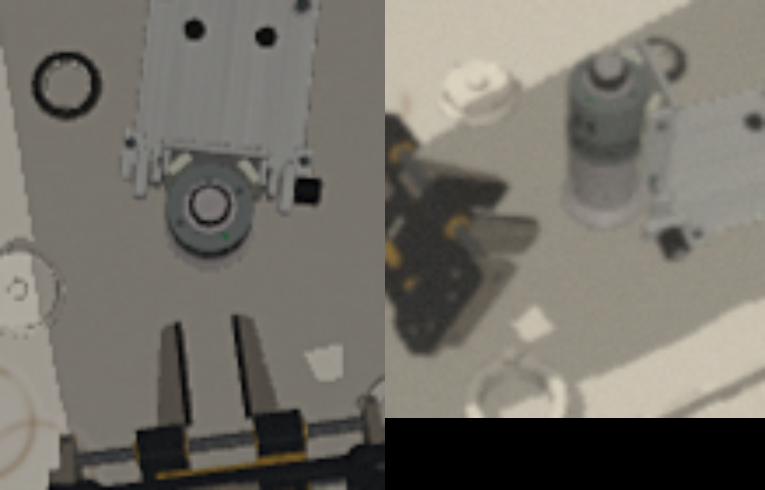

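The gauge stands in the V at c7 (209,205), and the pads at (178,163) and (250,172) are leaning only about 0.05 rad. That is within 0.12 rad, so next I raise the fingertips to the upper body.

```bash
python3 -m pendant '0 -0.8 -1.5 0 0 0;0 -2 -2.5 0.05 0 0;0 -3.2 -3.5 0.1 0 0;0 -4.4 -4.4 0.15 0 0;0 -5.4 -5.3 0.2 0 0;0 -5.4 -5.3 0.25 0 0;0 -5.4 -5.3 0.25 0 0'; python3 - <<'E'
from h import *
axes()
E
```

```text
time_s: 19.77
position: [0.5375, 0.139, 0.0891]
orientation: [0.632, -0.569, 0.356, -0.387]
wrist_force: [-0.1, -0.0, -0.9]
grip_width: 0.0299
tool cm per cm of base x,y,z (columns):
 [[ 0.219  -0.9757  0.0104]
 [-0.4343 -0.107  -0.8944]
 [ 0.8738  0.1913 -0.4471]]
TCP base [-63.9942  -1.5621] z 89.11987635715528 head/tilt [ 0.8906  0.0836 -0.4471] q [ 0.4585  0.6855  2.5744  3.4887  1.2182 -1.5375] F [-0.0843 -0.0353 -0.8859] t 19.775
```

```bash
python3 -m pendant '0.22 -0.43 0.87 0 0 0;0.44 -0.87 1.75 0 0 0;0.66 -1.3 2.62 0 0 0;0.77 -1.52 3.06 0 0 0;0.88 -1.74 3.5 0 0 0;0.99 -1.95 3.93 0 0 0;1.1 -2.35 4.28 0 0 0'; python3 - <<'E'
from h import *
axes()
E
```

```text
time_s: 20.65
position: [0.5871, 0.1329, 0.0919]
orientation: [0.632, -0.569, 0.356, -0.387]
wrist_force: [-2.8, 0.7, 1.2]
grip_width: 0.03
tool cm per cm of base x,y,z (columns):
 [[ 0.2191 -0.9756  0.01  ]
 [-0.4338 -0.1066 -0.8947]
 [ 0.8739  0.1917 -0.4466]]
TCP base [-13.9812  -1.5994] z 91.88868881328926 head/tilt [ 0.8908  0.084  -0.4466] q [ 0.3621  0.6482  2.4902  3.4102  1.1047 -1.5829] F [-2.8409  0.6764  1.2415] t 20.65
```

```bash
python3 -m pendant '0.1 -0.33 0.33 0 0 0;0.2 -0.66 0.65 0 0 0;0.3 -0.96 0.99 0 0 0;0.4 -1.25 1.34 0 0 0;0.5 -1.51 1.7 0 0 0;0.6 -1.76 2.06 0 0 0'; python3 -m pendant '0.1 -0.23 0.38 0 0 0;0.2 -0.45 0.76 0 0 0;0.29 -0.64 1.16 0 0 0;0.39 -0.82 1.56 0 0 0'; python3 - <<'E'
from h import *
axes()
a=cv2.resize(robot.capture("top")[100:260,200:320],None,fx=3,fy=3);b=cv2.resize(robot.capture("side")[150:260,215:330],None,fx=3.6,fy=3.6)
b=cv2.copyMakeBorder(b,0,a.shape[0]-b.shape[0],0,0,cv2.BORDER_CONSTANT);cv2.imwrite("pics/c8.png",np.hstack([a,b]))
E
```

```text
time_s: 21.4
position: [0.6145, 0.1297, 0.0992]
orientation: [0.632, -0.569, 0.357, -0.388]
wrist_force: [-1.8, -0.6, 1.3]
grip_width: 0.0302
time_s: 21.9
position: [0.6325, 0.1275, 0.0996]
orientation: [0.632, -0.569, 0.357, -0.388]
wrist_force: [-0.9, -0.6, 2.4]
grip_width: 0.0296
tool cm per cm of base x,y,z (columns):
 [[ 0.2188 -0.9757  0.0096]
 [-0.4323 -0.1058 -0.8955]
 [ 0.8748  0.1918 -0.4449]]
TCP base [31.6912 -1.4142] z 99.5655348225534 head/tilt [ 0.8916  0.0839 -0.4449] q [ 0.2979  0.6174  2.4104  3.3592  0.9984 -1.6089] F [-0.9225 -0.5747  2.3522] t 21.9
```

View pics/c8.png

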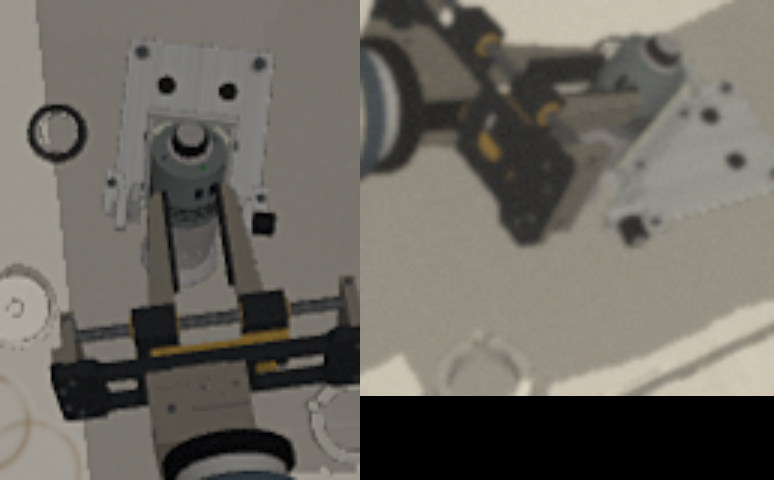

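The gauge and cradle are about 30° over together, connector at c8 (188,140), with the fingers behind the body. I'll push past the balance point.

```bash
python3 -m pendant '0.09 -0.17 0.35 0 0 0;0.18 -0.35 0.7 0 0 0;0.26 -0.47 1.07 0 0 0;0.35 -0.6 1.44 0 0 0;0.44 -0.7 1.83 0 0 0;0.52 -0.8 2.22 0 0 0;0.61 -0.89 2.61 0 0 0;0.7 -0.97 3 0 0 0'; python3 -m pendant '0 0 0 0 0 0;0 0 0 0 0 0;0 0 0 0 0 0;0 0 0 0 0 0';  python3 - <<'E'
from h import *
axes()
im=robot.capture("top");cv2.imwrite("pics/t9a.png",im);im2=robot.capture("top");cv2.imwrite("pics/t9b.png",im2)
d=cv2.absdiff(im,im2)[90:200,210:310].max(2);print((d>25).sum())
E
```

```text
time_s: 23.0
position: [0.664, 0.1235, 0.0947]
orientation: [0.632, -0.569, 0.357, -0.387]
wrist_force: [0.2, -1.2, 0.3]
grip_width: 0.0301
time_s: 23.5
position: [0.6637, 0.1236, 0.0948]
orientation: [0.632, -0.569, 0.357, -0.387]
wrist_force: [-0.4, -0.7, 0.3]
grip_width: 0.0298
tool cm per cm of base x,y,z (columns):
 [[ 0.2189 -0.9757  0.0097]
 [-0.4327 -0.1059 -0.8953]
 [ 0.8745  0.1918 -0.4454]]
TCP base [63.1153 -1.5005] z 94.81088267746323 head/tilt [ 0.8914  0.0839 -0.4454] q [ 0.2616  0.6324  2.3512  3.3259  0.9536 -1.6138] F [-0.3932 -0.6797  0.3134] t 23.5
87
```

```bash
python3 -m pendant '0 0 0 0 0 0;0 0 0 0 0 0;0 0 0 0 0 0;0 0 0 0 0 0;0 0 0 0 0 0;0 0 0 0 0 0;0 0 0 0 0 0;0 0 0 0 0 0;0 0 0 0 0 0;0 0 0 0 0 0'; python3 -m pendant '0 -1 -0.5 0 0 0;0 -2.5 -2 0 0 0;0 -4 -4 0 0 0;0 -6 -7 0 0 0;0 -8 -10 0 0 0;0 -9 -14 0 0 0;0 -9 -18 0 0 0;0 -9 -20 0 0 0;0 -9 -20 0 0 0'; python3 - <<'E'
from h import *
axes()
im=robot.capture("top");im2=robot.capture("top");s=robot.capture("side")
d=cv2.absdiff(im,im2)[90:200,210:310].max(2);print((d>25).sum())
cv2.imwrite("pics/top9.png",im);cv2.imwrite("pics/side9.png",s)
a=cv2.resize(im[90:270,190:340],None,fx=2.8,fy=2.8);b=cv2.resize(s[130:280,210:340],None,fx=2.9,fy=2.9)
b=cv2.copyMakeBorder(b,0,a.shape[0]-b.shape[0],0,0,cv2.BORDER_CONSTANT);cv2.imwrite("pics/c9.png",np.hstack([a,b]))
E
```

```text
time_s: 24.85
position: [0.6637, 0.1236, 0.0948]
orientation: [0.632, -0.569, 0.357, -0.387]
wrist_force: [0.4, -0.1, -0.3]
grip_width: 0.0299
time_s: 25.98
position: [0.5245, 0.1117, 0.266]
orientation: [0.631, -0.568, 0.357, -0.389]
wrist_force: [0.6, 0.0, -0.4]
grip_width: 0.03
tool cm per cm of base x,y,z (columns):
 [[ 0.2196 -0.9756  0.0085]
 [-0.4305 -0.1047 -0.8965]
 [ 0.8755  0.1932 -0.443 ]]
TCP base [-73.558  -30.2631] z 266.02409766805255 head/tilt [ 0.8925  0.0852 -0.443 ] q [ 0.3719 -0.035   2.5576  3.6445  0.5332 -1.8975] F [ 0.5589  0.0199 -0.3659] t 25.975
42
```

View pics/c9.png

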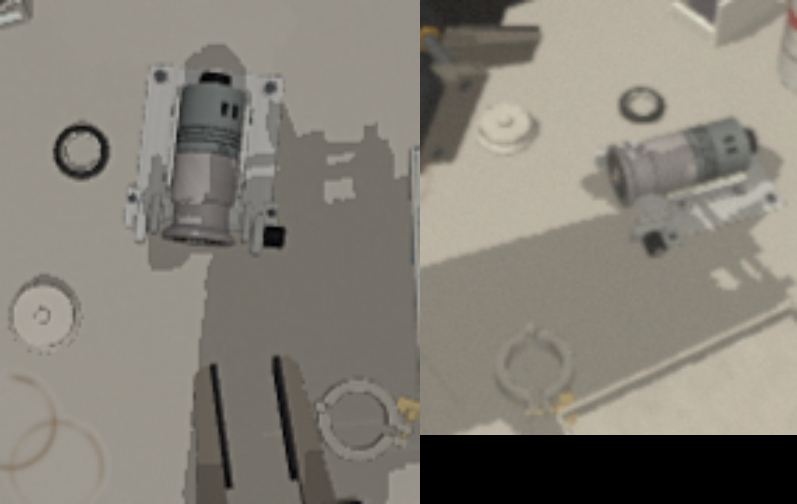

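The gauge lies in the cradle, with its flange toward the robot at c9 (199,238) and its connector at (216,78). The clamp, ring and cap look undisturbed. I'll check numerically that it is level and at rest.

```bash
python3 -m pendant '0 0 0 0 0 0;0 0 0 0 0 0;0 0 0 0 0 0;0 0 0 0 0 0;0 0 0 0 0 0;0 0 0 0 0 0;0 0 0 0 0 0;0 0 0 0 0 0;0 0 0 0 0 0;0 0 0 0 0 0'; python3 - <<'E'
from h import *
for n,r in(("top",(90,200,230,300)),("side",(160,220,265,330))):
    d=cv2.absdiff(robot.capture(n),cv2.imread(f"pics/{n}9.png"))[r[0]:r[1],r[2]:r[3]].max(2);print(n,(d>25).sum(),d.mean())
t=lambda u,v:(190+(u+.5)/2.8-.5,90+(v+.5)/2.8-.5)
s=lambda u,v:(210+(u-420+.5)/2.9-.5,130+(v+.5)/2.9-.5)
for nm,a,b in(("conn end",(755,140),(215,74)),("flange",(617,178),(199,240))):
    P,e=tri(s(*a),t(*b));print(nm,w2base(P)*1000,P[2]*1000,"gap",e*1000)
for nm,x in(("foot",.0185),("conn",.1455)):
    p=np.r_[base2w(x,.001),.0365];print(nm,"expected px top",proj("top",p),"side",proj("side",p))
print("seen: conn",t(215,74),s(755,140),"flange",t(199,240),s(617,178))
for k,(u,v,z) in dict(clamp=(358,418,.008),ring=(80,151,.004),cap=(42,315,.017)).items():print(k,onz("top",*t(u,v),z))
E
```

```text
time_s: 27.38
position: [0.5253, 0.1116, 0.2644]
orientation: [0.632, -0.569, 0.357, -0.388]
wrist_force: [0.4, 0.7, 0.0]
grip_width: 0.0299
top 20 1.1614285714285715
side 6 2.9069230769230767
conn end [141.4258  -0.4541] 36.75176211712977 gap 1.8331644847091855
flange [15.7621  0.6375] 37.67186011053192 gap 1.7932281430395893
foot expected px top [260.5264 174.5189] side [278.9448 190.9027]
conn expected px top [266.1291 113.736 ] side [326.0115 177.2274]
seen: conn (266.4642857142857, 116.10714285714286) (325.1896551724138, 177.94827586206895) flange (260.75, 175.39285714285717) (277.6034482758621, 191.05172413793105)
clamp [0.4838 0.0164 0.008 ]
ring [0.6923 0.2195 0.004 ]
cap [0.5674 0.2496 0.017 ]
```

Both ends sit at 37 mm height against 36.5 mm expected. The gauge is level and at rest, within about 3 mm along the axis and 1 mm across. Handing in.

```bash
python3 -c "
from bench import robot
print(robot.job_done())"
```

```text
the job is handed in; nothing more can be done
None
```

The gauge now lies on its side in the flat cradle with its sealing flange facing us, and the job was handed in at about 27.5 s. I slid it upright into the V by pushing low with two open fingertips. Then I pushed its upper part past the balance point, let it sink on its own, and moved the arm clear. The force reading stayed at about 3–4 N or less.

**Final position:** seen from both cameras, the connector and flange ends sit at 36.8 and 37.7 mm (36.5 mm expected). They are within about 4 mm along the axis and 2 mm across. Pictures 1.4 s apart showed no motion.

**Neighbouring parts:** the clamp, ring and cap measured within about 2.5 mm of where they started.

**Less certain points:**
- **Upright stage:** after I backed off there, the cradle leaned by roughly 0.05 rad, judged from pad positions in the pictures. That is within the 0.12 rad limit, but I couldn't read the hinge angle directly.
- **Swing speed:** I didn't measure it. I pushed slowly, at about 0.3 rad/s, and the damper governed the sinking.
- **Wrist detour:** early on the wrist ran against a joint limit twice, so I spent about 5 s swinging it round in free space, without touching anything.

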